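Set the tasting cup and hold the aroma box open for the judge

TASK

Set the blue tasting cup down gently and upright on the grey mat, midway between the two beige mugs, and let go of it. Then lift the lid of the wooden aroma box by its brass handle to 45 degrees and keep holding it there for the judge across the table: the lid falls shut by itself, so finish while your gripper is still holding it up. Leave the mugs, bowls, spoon, timer and card stand where they are.

Things in the scene. Friction and masses are not known exactly. Their poses are not given: they have to be found in the camera images.
- cup: loose blue ceramic tasting cup without handle, round and open at the top, 75 mm high, 60 mm outside diameter at the rim tapering to 53 mm at the foot, wall 3.5 mm, about 0.16 kg. It starts upright on the table between the box and the mat. Origin: centre of the underside, z axis up. It can be gripped across its outside just below the rim
- mat: fixed dark grey mat on the table, 380 x 130 x 4 mm; the two mugs stand on it, one near each end. Origin: centre of the underside; x axis along its length (from the near mug to the far mug), y across. It may be on the left or on the right of the table, turned a little (up to about 20 degrees)
- mid_spot (a point): the point on the top face of the mat (4 mm above the table) midway between the two mugs, where the cup belongs; mugs stand 110 mm from it to either side along the mat's x axis
- mug_near: loose beige mug, 80 mm diameter, 85 mm high, handle (about 38 mm out from the wall) pointing roughly away from the mid spot; stands on the mat at its end nearer the robot. Origin: centre of the underside
- mug_far: loose beige mug like the other, on the mat at the end farther from the robot, handle pointing roughly away from the mid spot. Origin: centre of the underside
- chest: fixed open-topped wooden aroma box, 160 (x) x 180 (y) x 90 mm high, holding rows of small amber vials, closed by the hinged lid. Origin: centre of the underside; its +x axis points away from the robot (turned up to about 15 degrees), its y axis is parallel to the lid's hinge. It stands on the other side of the table from the mat
- lid (a joint): angle of the aroma box's lid in rad: 0 = shut, grows as the lid opens, 0.785 = 45 degrees, stop at 1.7. The lid is a 160 x 180 x 10 mm wooden board of about 0.35 kg (30 percent more or less), hinged along the box's upper edge on the robot's side, so its far edge rises and it opens towards the robot. Weight and a light spring shut it when let go; lifting at the handle takes about 2 to 5 N
- lid_handle (a point): middle of the lid's brass handle: a round bar 12 mm thick, 110 mm long, parallel to the hinge (chest y), on a post at each end, its axis 40 mm above the lid's top face and 135 mm along the lid from the hinge, so about 140 mm above the table when shut. The fingers close on it along the chest's x axis; it can turn between them. Site axes: x along the lid from the hinge, z out of the lid
- lid_hinge (a point): middle of the lid's hinge axis, on the box's upper edge on the robot's side, 90.5 mm above the table; the hinge axis is parallel to the chest's y axis
- bowl_a: loose white bowl, 100 mm diameter, 60 mm high, out at one side of the table, a bystander. Origin: centre of the underside
- bowl_b: loose white bowl, 100 mm diameter, 60 mm high, out at one side of the table, a bystander. Origin: centre of the underside
- spoon: loose steel spoon, 170 mm long, lying crosswise beyond the cup, towards the back of the table, a bystander. Origin: on its underside
- timer: loose black timer, 45 x 85 x 16 mm, lying close in front of the robot, a bystander. Origin: centre of the underside
- card: loose small wooden easel with a blank white card, 60 x 90 mm foot, 144 mm high, at the back of the table, a bystander. Origin: centre of the underside

How it is judged:
By the outcome, as a careful person would: the job done as asked, in the order asked, and still so for the second after the job is handed in, while the arm keeps its last pose, push and grip.
It also fails if it takes over 51 s, if anything falls off the work surface, if the arm or the gripper's body presses on something with over 40 N, if the wrist force passes 120 N, or if a joint passes its speed limit or range.

ROBOT

A 6-joint arm with a two-finger parallel gripper is mounted at the origin on the work surface. World frame = base frame: x ahead of the robot, y to its left, z up, the work surface at z = 0. Lengths are in m, angles in rad, forces in N, time in s.
With the tool pointing down it reaches from about 0.325 to 1 m from the base axis. Payload 5.1 kg.
Tool frame: the origin (TCP) lies at the very end of the fingers, on their centre line; the grasp point (between the pads) lies 19 mm behind it; z points along the fingers, y is the line along which they close (so a half turn about z gives the same grasp; the last joint's range is limited). The gripper opens to 85 mm and grips with 20 to 120 N. Pads are 22 mm wide; open, the fingers measure 114 mm over their backs; the gripper's body (76 mm by 85 mm) begins 54 mm behind the grasp point. The pads swing forward as they close: fully open they stand 13 mm farther back than shut.
Start: joints at [1.209, 0.124, 1.65, -0, 1.367, -0.083], TCP at [0.179, 0.625, 0.231] pointing down, gripper open.
Joint ranges: [-2.61, 2.61], [-1.02, 2.33], [0.03, 2.71], [-1.35, 4.49], [0.32, 2.68], [-2.91, 2.91]. Speed limits (rad/s): [2.57, 2.57, 3.14, 3.14, 3.14, 3.14].

INTERFACE

Orientations are given as a 3x3 rotation matrix whose columns are the frame's x, y, z axes.
In Python, from workcell import bot gives the robot as it stands.
- The arm moves only by the tool apply_moves, never from a script. Its argument "motion" is a list that holds one entry, the list of rows, each a list of 4 numbers: the shift along the tool's x, y, z in m, then the turn about the tool's z in degrees. In form: [[[x, y, z, yaw], ...]]. A call has 1 to 5 rows; each row is the pose to reach, as a shift and turn from the pose commanded when the call began, along the tool's axes at that moment; what a row does not reach only later rows make up. A row lasts 1/8 s, in which the tool goes at most 62.5 mm and 10.7 degrees, less where a joint would pass 70% of its speed; a pose out of reach is approached as far as the arm can. A call with a gripper value outside its range is refused whole. "hand" is the finger opening in m, from 0 to 0.0854, set as the call begins (left out, the last holds). The fingers move at their own pace and stop on an object; the grip force is fixed at half the most. Time passes only in rows, so rows that repeat a pose let the fingers close. It gives the time, the measured TCP pose, the force, the opening and the grip force at its end, in the units of the state.
- bot.get_state(): the state, without advancing time (a new reading comes with each control period).
- bot.capture(name): name is "side" or "top" or "wrist"; returns a dict with "frame" (480x640x3 uint8, red, green, blue), "intrinsics" (3x3 intrinsics, pixels), "position" and "rotation" of the camera in the world; the wrist camera has in their place "T_tool_cam" (4x4, takes a point from camera to tool coordinates, whose origin is the TCP and whose axes are the flange's). Camera axes: x right, y down, z forward; pixel columns grow to the right and rows downward; lengths in m; the calibration is good to about 2 mm. A picture is of the moment at which its call begins: read the wrist's pose just before it. There is no depth.
- bot.hand_in(): hands the job in; it is judged then, once.
The state is a dict: "time_s": time; "qpos": joint angles; "joint_velocities": joint speeds; "tau": joint torques, N m; "eef_pos": TCP position; "eef_rot": TCP orientation; "wrist_force": force on the tool from outside, world axes, zero at the start; "ft_torque": the same for the moment, N m; "gripper_width": finger opening in m; "finger_force": force on a finger pad.
Only numpy, scipy, OpenCV 4.12 (cv2) and the standard library are available. Lean on these libraries where they do the work, as an engineer would, in place of code of your own. Each camera call takes 0.05 s, during which the arm holds its last target. There are 200 camera calls.

## Working session

There is one attempt and no reset: what is moved stays moved. The work goes in short steps, Python scripts to look and compute and a tool call to move; the robot and the scene stay as the last step left them, time stands still between calls to the robot, and variables do not carry over. Pictures are saved under pics/ and viewed, at most 10 in all, crops included, and the job is handed in when it is done.

Besides the shell and the picture viewer there is one more tool, called by a JSON object that holds its "name" and its "arguments", one argument or row to a line. apply_moves: Moves the arm, as the interface text tells. Its arguments: {"type":"object","properties":{"motion":{"type":"array","items":{"type":"array","items":{"type":"array","items":{"type":"number"}}}},"hand":{"type":"number"}},"required":["motion"]}

```bash
mkdir -p pics; python3 - <<'E'
from workcell import bot
import cv2,pickle,numpy as np
s=bot.get_state();print(s['time_s'],s['eef_pos'],np.round(s['eef_rot'],3),s['gripper_width'])
for n in['top','side']:
    c=bot.capture(n);pickle.dump(c,open(n+'.pkl','wb'));cv2.imwrite(f'pics/{n}.png',c['frame'][:,:,::-1])
    print(n,c['intrinsics'],c['position'],np.round(c['rotation'],3))
E
```

```text
0.0 [0.17869484 0.62432524 0.23003162] [[-0.961  0.275 -0.001]
 [ 0.275  0.961 -0.002]
 [ 0.    -0.002 -1.   ]] 0.08535006310755425
top [[551.09224813   0.         311.59213673]
 [  0.         551.09224813 224.27741068]
 [  0.           0.           1.        ]] [ 0.28785201 -0.01177647  1.5920718 ] [[ 0.017 -0.983  0.184]
 [-1.    -0.014  0.021]
 [-0.018 -0.184 -0.983]]
side [[440.55506211   0.         318.60310426]
 [  0.         440.55506211 234.81151728]
 [  0.           0.           1.        ]] [ 0.23916316 -0.68458999  0.71632932] [[ 0.893 -0.274  0.357]
 [-0.451 -0.538  0.712]
 [-0.003 -0.797 -0.604]]
```

View pics/top.png

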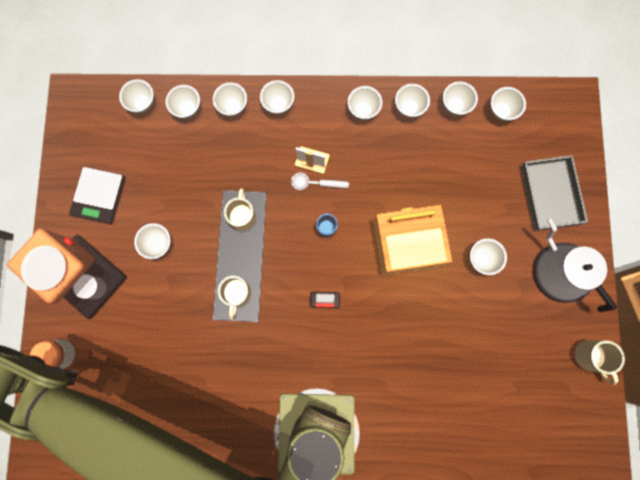

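View pics/side.png

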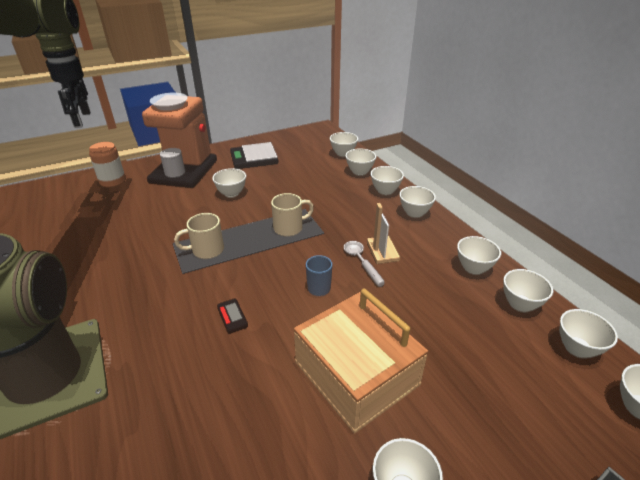

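The top view shows the cup at (326,225), the mat between (245,192) and (237,321) with mugs at (239,212) and (233,291), and the chest at (414,240) with its handle at about (411,214). I'll enlarge this area.

```bash
cat > h.py <<'E'
import pickle,numpy as np
def ray(c,uv,z):
    K=c['intrinsics'];R=np.array(c['rotation']);p=np.array(c['position'])
    d=R@np.linalg.solve(K,[*uv,1]);return p+d*(z-p[2])/d[2]
def proj(c,P):
    q=c['intrinsics']@(np.array(c['rotation']).T@(np.array(P)-c['position']));return q[:2]/q[2]
E
python3 - <<'E'
import cv2
a=cv2.imread('pics/top.png')[180:330,200:460]
cv2.imwrite('pics/topc.png',cv2.resize(a,None,fx=3,fy=3,interpolation=cv2.INTER_CUBIC))
E
```

```text
(no output)
```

View pics/topc.png

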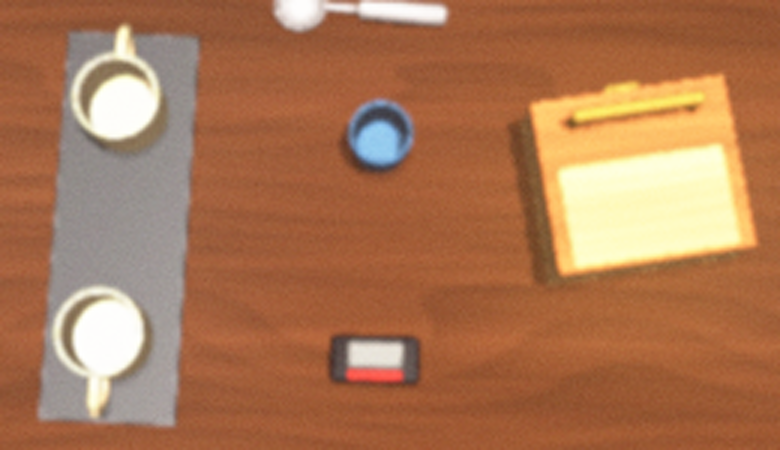

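The crop shows the mat corners at (68,32), (198,37), (174,425) and (40,418). The mug rims are centred at (116,97) and (101,332) and the cup rim at (381,132). The lid corners are (530,103), (723,76), (757,243) and (563,275), and the handle ends are (573,117) and (703,101).

```bash
python3 - <<'E'
from h import *
c=pickle.load(open('top.pkl','rb'))
f=lambda x,y,z:ray(c,(200+x/3,180+y/3),z)
m=[f(*p,.004) for p in[(68,32),(198,37),(174,425),(40,418)]]
print('matc',np.mean(m,0),'yaw',np.degrees(np.arctan2(*((m[0]+m[1]-m[2]-m[3])[[1,0]]))),[np.linalg.norm(m[i]-m[i-1]).round(3) for i in range(4)])
a,b=f(116,97,.085),f(101,332,.085);print('mugs',a,b,'mid',(a+b)/2,np.linalg.norm(a-b),np.degrees(np.arctan2(*(a-b)[[1,0]])))
print('cup',f(381,132,.075))
l=[f(*p,.1) for p in[(530,103),(723,76),(757,243),(563,275)]]
print('lid',np.mean(l,0),'yaw',np.degrees(np.arctan2(*((l[0]+l[1]-l[2]-l[3])[[1,0]]))),np.degrees(np.arctan2(*((l[0]+l[3]-l[1]-l[2])[[1,0]])))-90,[np.linalg.norm(l[i]-l[i-1]).round(3) for i in range(4)])
h=[f(*p,.142) for p in[(573,117),(703,101)]];print('handle',np.mean(h,0),h,np.linalg.norm(h[0]-h[1]),np.degrees(np.arctan2(*((h[0]-h[1])[[1,0]])))-90)
s=pickle.load(open('side.pkl','rb'))
for n,P in dict(mid=(a+b)/2*[1,1,0],cuprim=f(381,132,.075),handle=np.mean(h,0)).items(): print(n,proj(s,P))
E
```

```text
matc [0.4919556  0.22854101 0.004     ] yaw -1.4675377941084156 [np.float64(0.378), np.float64(0.129), np.float64(0.379), np.float64(0.128)]
mugs [0.60065381 0.2251442  0.085     ] [0.3822669  0.22970763 0.085     ] mid [0.49146035 0.22742592 0.085     ] 0.21843458411921615 -1.1970848844263446
cup [ 0.57273704 -0.02262809  0.075     ]
lid [ 0.53298308 -0.26162873  0.1       ] yaw 10.105896456367194 9.575197783890545 [np.float64(0.161), np.float64(0.18), np.float64(0.156), np.float64(0.178)]
handle [ 0.58422233 -0.25101501  0.142     ] [array([ 0.5761506 , -0.19311525,  0.142     ]), array([ 0.59229405, -0.30891477,  0.142     ])] 0.11691937309915257 7.93637216680726
mid [249.58445016 238.71085592]
cuprim [319.20423326 263.17613085]
handle [383.23605021 307.99528216]
```

The two views agree to about 2 mm (the handle reprojects to (383,308) in the side view, on its bar). Next is a helper that turns a target into tool-axis shifts.

```bash
cat > go.py <<'E'
import sys,numpy as np
from workcell import bot
# args: groups x,y,z,azimuth of tool y (deg); prints shift in tool axes and yaw
s=bot.get_state();R=np.array(s['eef_rot']);p=np.array(s['eef_pos'])
az=np.degrees(np.arctan2(R[1,1],R[0,1]))
print('t',round(s['time_s'],2),'p',p.round(4),'az',az.round(2),'w',round(s['gripper_width'],4),'F',np.round(s['wrist_force'],1),'ff',s['finger_force'],'q6',s['qpos'][5])
for a in sys.argv[1:]:
    v=[float(k) for k in a.split(',')]
    print((R.T@(np.array(v[:3])-p)).round(4),'yaw',round(az-v[3],1))
E
python3 go.py 0.573,-.023,.2,90
```

```text
t 0.1 p [0.1787 0.6244 0.2302] az 74.03 w 0.0854 F [ 0.  -0.4 -0. ] ff 0.0 q6 -0.0825861852580887
[-0.5572 -0.5138  0.0311] yaw -16.0
```

{"name": "apply_moves", "arguments": {
  "motion": [
    [[-0.022,-0.02,0,-1],[-0.06,-0.055,0,-3],[-0.1,-0.092,0,-6],[-0.142,-0.131,0,-9],[-0.184,-0.17,0,-12]]
  ],
  "hand": 0.0854
}}

```text
time_s: 0.72
eef_pos: [0.3094, 0.409, 0.2308]
eef_rot: [[-0.998, 0.067, -0.0], [0.067, 0.998, -0.001], [0.0, -0.001, -1.0]]
wrist_force: [0.9, 0.2, 0.6]
gripper_width: 0.085
finger_force: 0.0
```

{"name": "apply_moves", "arguments": {
  "motion": [
    [[-0.05,-0.03,0,-1],[-0.1,-0.06,0,-2],[-0.15,-0.09,0,-3],[-0.2,-0.12,0,-4],[-0.24,-0.144,0,-4]]
  ]
}}

```text
time_s: 1.35
eef_pos: [0.5398, 0.2488, 0.2308]
eef_rot: [[-1.0, 0.001, -0.001], [0.001, 1.0, -0.0], [0.001, -0.0, -1.0]]
wrist_force: [0.3, -0.2, 0.4]
gripper_width: 0.0852
finger_force: 0.0
```

```bash
python3 go.py 0.573,-.023,.2,90 0.573,-.023,.14,90
```

```text
t 1.35 p [0.5398 0.2488 0.2308] az 89.96 w 0.0852 F [ 0.3 -0.2  0.4] ff 0.0 q6 -1.2286376880520615
[-0.0334 -0.2718  0.0308] yaw -0.0
[-0.0334 -0.2717  0.0908] yaw -0.0
```

{"name": "apply_moves", "arguments": {
  "motion": [
    [[-0.007,-0.055,0.01,0],[-0.014,-0.115,0.03,0],[-0.022,-0.175,0.05,0],[-0.029,-0.235,0.06,0],[-0.033,-0.271,0.07,0]]
  ]
}}

```text
time_s: 1.98
eef_pos: [0.5711, -0.0231, 0.1603]
eef_rot: [[-1.0, 0.002, -0.001], [0.002, 1.0, -0.0], [0.001, -0.0, -1.0]]
wrist_force: [0.8, 0.8, -0.6]
gripper_width: 0.0855
finger_force: 0.0
```

{"name": "apply_moves", "arguments": {
  "motion": [
    [[0,0,0,0],[0,0,0,0]]
  ]
}}

```text
time_s: 2.22
eef_pos: [0.5714, -0.0201, 0.1611]
eef_rot: [[-1.0, -0.0, -0.001], [-0.0, 1.0, 0.0], [0.001, 0.0, -1.0]]
wrist_force: [-1.1, -0.4, 0.1]
gripper_width: 0.0854
finger_force: 0.0
```

```bash
python3 - <<'E'
from workcell import bot
import cv2,pickle,numpy as np
s=bot.get_state();c=bot.capture('wrist')
T=np.eye(4);T[:3,:3]=s['eef_rot'];T[:3,3]=s['eef_pos'];W=T@c['T_tool_cam']
c['position']=W[:3,3];c['rotation']=W[:3,:3];pickle.dump(c,open('w1.pkl','wb'))
cv2.imwrite('pics/w1.png',c['frame'][:,:,::-1])
from h import proj
print(s['eef_pos'],s['eef_rot'],proj(c,[.573,-.023,.075]),[proj(c,[.573+.03*np.cos(a),-.023+.03*np.sin(a),.075]).round() for a in np.arange(4)*np.pi/2])
E
```

```text
[ 0.57138706 -0.0200969   0.16110213] [[-9.99999811e-01 -2.84779592e-04 -5.45398434e-04]
 [-2.85050717e-04  9.99999836e-01  4.97099574e-04]
 [ 5.45256781e-04  4.97254946e-04 -9.99999728e-01]] [310.42739919 246.24790275] [array([311., 291.]), array([359., 246.]), array([310., 198.]), array([262., 246.])]
```

View pics/w1.png

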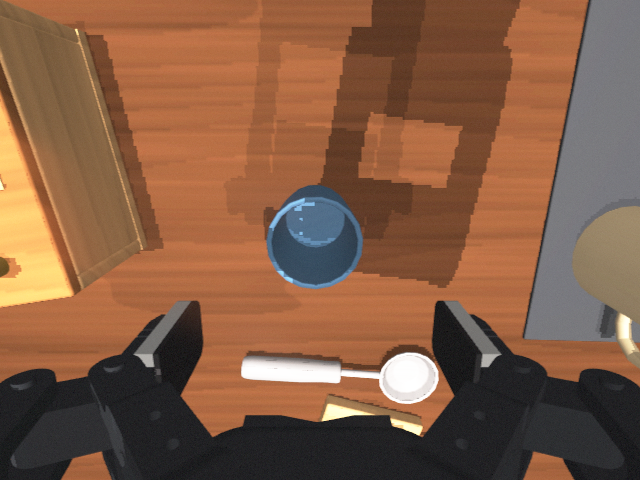

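The rim spans (267–363, 195–289), centred at (315,242), so the cup is at about (0.570, -0.020), right under the tool. I'll go down and grip it.

{"name": "apply_moves", "arguments": {
  "motion": [
    [[0,0,0.03,0],[0.001,0,0.06,0],[0.001,0,0.09,0],[0.001,0,0.112,0],[0.001,0,0.122,0]]
  ]
}}

```text
time_s: 2.9
eef_pos: [0.5698, -0.019, 0.0382]
eef_rot: [[-1.0, -0.002, -0.002], [-0.002, 1.0, 0.0], [0.002, 0.0, -1.0]]
wrist_force: [-0.5, -0.1, 0.6]
gripper_width: 0.085
finger_force: 0.0
```

{"name": "apply_moves", "arguments": {
  "motion": [
    [[0,0,0,0],[0,0,0,0],[0,0,0,0],[0,0,0,0],[0,0,0,0]]
  ],
  "hand": 0.04
}}

```text
time_s: 3.52
eef_pos: [0.5718, -0.0205, 0.0408]
eef_rot: [[-1.0, -0.0, 0.003], [-0.0, 1.0, 0.0], [-0.003, 0.0, -1.0]]
wrist_force: [0.3, 0.4, 5.9]
gripper_width: 0.0588
finger_force: 64.8
```

{"name": "apply_moves", "arguments": {
  "motion": [
    [[0,0,0,0],[0,0,0,0],[0,0,0,0]]
  ]
}}

```text
time_s: 3.9
eef_pos: [0.5718, -0.0205, 0.0408]
eef_rot: [[-1.0, -0.0, 0.003], [-0.0, 1.0, 0.0], [-0.003, 0.0, -1.0]]
wrist_force: [0.7, -0.1, 5.2]
gripper_width: 0.0589
finger_force: 64.8
```

{"name": "apply_moves", "arguments": {
  "motion": [
    [[0,0,-0.01,0],[0,0,-0.03,0],[0,0,-0.06,0],[0,0,-0.09,0],[0,0,-0.11,0]]
  ]
}}

```text
time_s: 4.53
eef_pos: [0.5712, -0.0206, 0.152]
eef_rot: [[-1.0, -0.0, 0.003], [-0.0, 1.0, -0.0], [-0.003, -0.0, -1.0]]
wrist_force: [-0.3, -0.6, -1.5]
gripper_width: 0.0586
finger_force: 64.7
```

```bash
python3 go.py 0.4915,0.2275,.15,88.6
```

```text
t 4.53 p [ 0.5712 -0.0206  0.152 ] az 90.03 w 0.0586 F [-0.3 -0.6 -1.5] ff 64.74840687107644 q6 -1.7011269166037548
[0.0796 0.2481 0.0017] yaw 1.4
```

{"name": "apply_moves", "arguments": {
  "motion": [
    [[0.008,0.025,0,0],[0.02,0.062,0,0],[0.034,0.107,0,0.5],[0.048,0.15,0,1],[0.06,0.187,0,1.4]]
  ]
}}

```text
time_s: 5.15
eef_pos: [0.5095, 0.1678, 0.1496]
eef_rot: [[-1.0, 0.024, -0.0], [0.024, 1.0, -0.0], [0.0, -0.0, -1.0]]
wrist_force: [-0.3, 0.5, -1.0]
gripper_width: 0.0587
finger_force: 64.7
```

{"name": "apply_moves", "arguments": {
  "motion": [
    [[0.01,0.03,0,0],[0.017,0.053,0,0],[0.0196,0.061,0,0],[0.0196,0.061,0,0],[0.0196,0.061,0,0]]
  ]
}}

```text
time_s: 5.78
eef_pos: [0.4926, 0.2272, 0.1493]
eef_rot: [[-1.0, 0.025, -0.0], [0.025, 1.0, -0.0], [0.0, -0.0, -1.0]]
wrist_force: [0.7, 0.3, -2.1]
gripper_width: 0.0585
finger_force: 64.8
```

```bash
python3 - <<'E'
from workcell import bot
import cv2,pickle,numpy as np
from h import proj
s=bot.get_state()
T=np.eye(4);T[:3,:3]=s['eef_rot'];T[:3,3]=s['eef_pos'];print(T.round(4))
c=bot.capture('wrist');W=T@c['T_tool_cam'];c['position']=W[:3,3];c['rotation']=W[:3,:3];pickle.dump(c,open('w2.pkl','wb'))
cv2.imwrite('pics/w2.png',c['frame'][:,:,::-1])
print(proj(c,[.4915,.2275,.004]),proj(c,[.6015,.2245,.089]),proj(c,[.3815,.2305,.089]))
E
```

```text
[[-9.997e-01  2.480e-02 -1.000e-04  4.926e-01]
 [ 2.480e-02  9.997e-01 -4.000e-04  2.272e-01]
 [ 1.000e-04 -4.000e-04 -1.000e+00  1.493e-01]
 [ 0.000e+00  0.000e+00  0.000e+00  1.000e+00]]
[315.84842954 220.10317653] [315.42811035 422.46566867] [315.89620121  33.42170291]
```

View pics/w2.png

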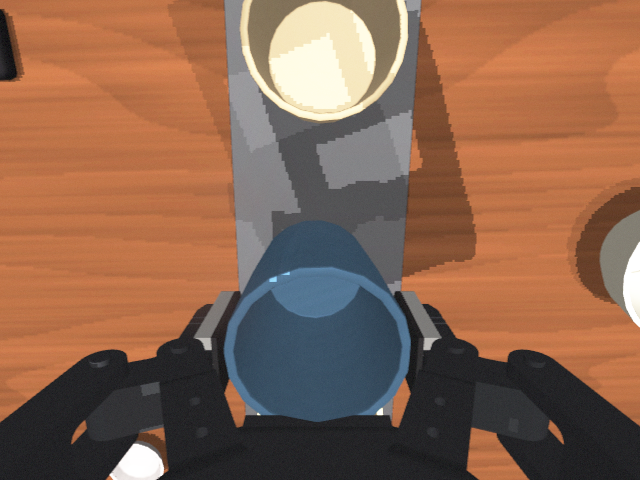

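The near mug's rim is centred at about (324.5,37) and the mat's centreline is at column 321. The held cup is at column 317.5, so the spot lies about 3.5 mm further in +y. I'll correct that and lower the cup.

{"name": "apply_moves", "arguments": {
  "motion": [
    [[-0.001,0.0035,0.02,0],[-0.001,0.0035,0.045,0],[-0.001,0.0035,0.07,0],[-0.001,0.0035,0.088,0],[-0.001,0.0035,0.097,0]]
  ]
}}

```text
time_s: 6.45
eef_pos: [0.4926, 0.231, 0.0503]
eef_rot: [[-1.0, 0.024, -0.003], [0.024, 1.0, -0.001], [0.002, -0.001, -1.0]]
wrist_force: [0.6, 0.3, -0.8]
gripper_width: 0.0585
finger_force: 64.8
```

{"name": "apply_moves", "arguments": {
  "motion": [
    [[0,0,0.0015,0],[0,0,0.003,0],[0,0,0.0045,0],[0,0,0.006,0],[0,0,0.006,0]]
  ]
}}

```text
time_s: 7.08
eef_pos: [0.4935, 0.2315, 0.0464]
eef_rot: [[-1.0, 0.024, 0.0], [0.024, 1.0, 0.0], [-0.0, 0.0, -1.0]]
wrist_force: [0.5, 0.1, -1.7]
gripper_width: 0.0587
finger_force: 64.8
```

{"name": "apply_moves", "arguments": {
  "motion": [
    [[0,0,0.0005,0],[0,0,0.001,0],[0,0,0.0015,0],[0,0,0.002,0],[0,0,0.002,0]]
  ]
}}

```text
time_s: 7.7
eef_pos: [0.4937, 0.2314, 0.0448]
eef_rot: [[-1.0, 0.024, 0.0], [0.024, 1.0, -0.0], [-0.0, -0.0, -1.0]]
wrist_force: [-2.0, -0.6, 2.1]
gripper_width: 0.0588
finger_force: 65.1
```

Contact: the force rose from -1.7 to +2.1 N at the expected height. I'll release the cup and rise straight up.

{"name": "apply_moves", "arguments": {
  "motion": [
    [[0,0,0,0],[0,0,0,0],[0,0,0,0],[0,0,0,0],[0,0,0,0]]
  ],
  "hand": 0.0854
}}

```text
time_s: 8.32
eef_pos: [0.4934, 0.2314, 0.0443]
eef_rot: [[-1.0, 0.024, -0.0], [0.024, 1.0, -0.0], [0.0, -0.0, -1.0]]
wrist_force: [-0.5, -0.3, 0.1]
gripper_width: 0.085
finger_force: 0.0
```

{"name": "apply_moves", "arguments": {
  "motion": [
    [[0,0,-0.01,0],[0,0,-0.04,0],[0,0,-0.08,0],[0,0,-0.13,0],[0,0,-0.17,0]]
  ]
}}

```text
time_s: 8.95
eef_pos: [0.4938, 0.2316, 0.2175]
eef_rot: [[-1.0, 0.024, 0.003], [0.024, 1.0, 0.001], [-0.003, 0.001, -1.0]]
wrist_force: [-0.3, -0.0, 0.5]
gripper_width: 0.0852
finger_force: 0.0
```

```bash
python3 go.py 0.587,-0.25,.21,9.8; python3 - <<'E'
from workcell import bot
import cv2,pickle,numpy as np
s=bot.get_state()
T=np.eye(4);T[:3,:3]=s['eef_rot'];T[:3,3]=s['eef_pos'];print(T.round(4))
c=bot.capture('wrist');cv2.imwrite('pics/w3.png',c['frame'][:,:,::-1])
E
```

```text
t 8.95 p [0.4938 0.2316 0.2175] az 88.63 w 0.0852 F [-0.3 -0.   0.5] ff 0.0 q6 -1.2067349724113667
[-0.1047 -0.4792  0.0073] yaw 78.8
[[-9.997e-01  2.400e-02  2.600e-03  4.938e-01]
 [ 2.400e-02  9.997e-01  9.000e-04  2.316e-01]
 [-2.600e-03  1.000e-03 -1.000e+00  2.175e-01]
 [ 0.000e+00  0.000e+00  0.000e+00  1.000e+00]]
```

View pics/w3.png

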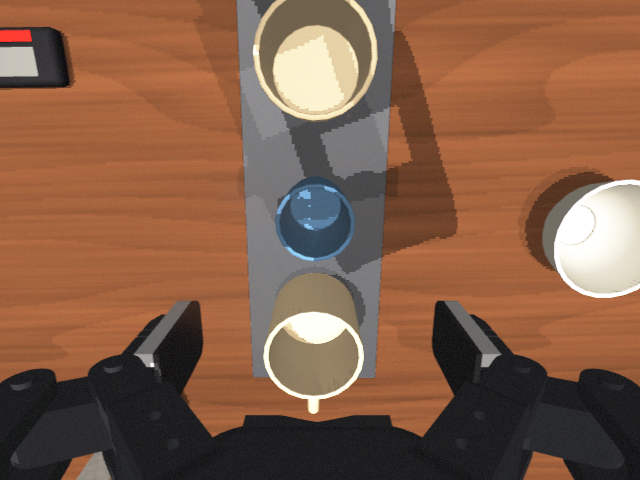

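The cup stands upright and in line, with rim centres at (315,57) for the near mug, (315,221) for the cup and (314,356) for the far mug. I'll compute the spacing.

```bash
python3 - <<'E'
from h import *
from workcell import bot
s=bot.get_state();c=bot.capture('wrist')
T=np.eye(4);T[:3,:3]=s['eef_rot'];T[:3,3]=s['eef_pos'];W=T@c['T_tool_cam'];c['position']=W[:3,3];c['rotation']=W[:3,:3]
# rim extremes: near mug bottom(315,119), far mug top(314,312)/bottom(399), cup top 181 / bottom 261
n=ray(c,(315,119),.089);ft=ray(c,(314,312),.089);fb=ray(c,(314,399),.089);ct=ray(c,(315,181),.079);cb=ray(c,(315,261),.079)
print(n,ft,fb,ct,cb,'cup',(ct+cb)/2,'mid',(n+ft)/2, 'gaps',ct-n,ft-cb)
print([ray(c,(u,55),.089)[1] for u in(253,377)],[ray(c,(u,356),.089)[1] for u in(264,363)],[ray(c,(u,221),.079)[1] for u in(276,355)])
E
```

```text
[0.42396628 0.23479167 0.089     ] [0.56886994 0.23028819 0.089     ] [0.65002369 0.22814701 0.089     ] [0.46749881 0.23368808 0.079     ] [0.52998795 0.23208492 0.079     ] cup [0.49874338 0.2328865  0.079     ] mid [0.49641811 0.23253993 0.089     ] gaps [ 0.04353253 -0.00110359 -0.01      ] [ 0.03888199 -0.00179673  0.01      ]
[np.float64(0.19549549864029003), np.float64(0.2762063609919571)] [np.float64(0.18857239279771246), np.float64(0.2691767348354156)] [np.float64(0.2033556075133196), np.float64(0.2632637996300628)]
```

The cup is within about 2 mm of the midpoint. Next I'll go above the handle.

{"name": "apply_moves", "arguments": {
  "motion": [
    [[-0.007,-0.03,0,7],[-0.018,-0.08,0,17],[-0.03,-0.138,0,27],[-0.043,-0.196,0,37],[-0.055,-0.25,0,47]]
  ],
  "hand": 0.0854
}}

```text
time_s: 9.68
eef_pos: [0.5422, -0.0217, 0.214]
eef_rot: [[-0.66, 0.751, -0.0], [0.751, 0.66, 0.0], [0.0, -0.0, -1.0]]
wrist_force: [0.2, -0.7, -0.4]
gripper_width: 0.0853
finger_force: 0.0
```

```bash
python3 go.py 0.587,-0.25,.21,9.8
```

```text
t 9.68 p [ 0.5422 -0.0217  0.214 ] az 41.28 w 0.0853 F [ 0.2 -0.7 -0.4] ff 0.0 q6 -0.8594903819749208
[-0.2012 -0.117   0.0039] yaw 31.5
```

{"name": "apply_moves", "arguments": {
  "motion": [
    [[-0.044,-0.025,0,8],[-0.09,-0.052,0,17],[-0.135,-0.079,0,25],[-0.175,-0.102,0,31],[-0.201,-0.117,0,31.5]]
  ]
}}

```text
time_s: 10.3
eef_pos: [0.5882, -0.2498, 0.2136]
eef_rot: [[-0.173, 0.985, -0.001], [0.985, 0.173, 0.0], [0.001, -0.001, -1.0]]
wrist_force: [0.2, 0.3, -0.1]
gripper_width: 0.0853
finger_force: 0.0
```

{"name": "apply_moves", "arguments": {
  "motion": [
    [[0,0,0,0],[0,0,0,0]]
  ]
}}

```text
time_s: 10.55
eef_pos: [0.5881, -0.2471, 0.2137]
eef_rot: [[-0.176, 0.984, -0.001], [0.984, 0.176, 0.001], [0.001, -0.001, -1.0]]
wrist_force: [0.1, -0.2, -0.2]
gripper_width: 0.0854
finger_force: 0.0
```

```bash
python3 - <<'E'
from workcell import bot
import cv2,pickle,numpy as np
from h import proj
s=bot.get_state();c=bot.capture('wrist')
T=np.eye(4);T[:3,:3]=s['eef_rot'];T[:3,3]=s['eef_pos'];W=T@c['T_tool_cam']
c['position']=W[:3,3];c['rotation']=W[:3,:3];pickle.dump(c,open('w4.pkl','wb'))
cv2.imwrite('pics/w4.png',c['frame'][:,:,::-1]);print(T.round(4),proj(c,[.587,-.25,.14]))
E
```

```text
[[-1.760e-01  9.844e-01 -1.000e-03  5.881e-01]
 [ 9.844e-01  1.760e-01  1.000e-03 -2.471e-01]
 [ 1.100e-03 -8.000e-04 -1.000e+00  2.137e-01]
 [ 0.000e+00  0.000e+00  0.000e+00  1.000e+00]] [312.35688555 257.47627977]
```

View pics/w4.png

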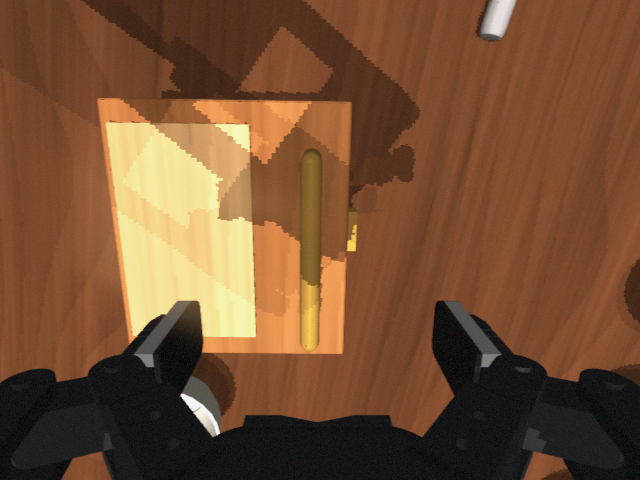

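The handle bar runs from (311.5,150) to (310,352), aligned with the fingers and close to the prediction.

```bash
python3 - <<'E'
from h import *
c=pickle.load(open('w4.pkl','rb'))
a,b=ray(c,(311.5,150),.14),ray(c,(310,352),.14);print(a,b,(a+b)/2,np.linalg.norm(a-b),np.degrees(np.arctan2(*(a-b)[[1,0]])))
print('cupdir check',ray(c,(318,250),.14))
E
python3 go.py 0.586,-0.248,.121,10
```

```text
[ 0.57594307 -0.18955771  0.14      ] [ 0.59634031 -0.31193156  0.14      ] [ 0.58614169 -0.25074464  0.14      ] 0.12406210424931921 99.46304997442274
cupdir check [ 0.58944426 -0.24490519  0.14      ]
t 10.6 p [ 0.5882 -0.2467  0.2139] az 10.18 w 0.0853 F [ 0.2 -0.1 -0.1] ff 0.0 q6 -0.6590913461119641
[-0.001  -0.0024  0.0929] yaw 0.2
```

{"name": "apply_moves", "arguments": {
  "motion": [
    [[-0.002,-0.0025,0.025,0.4],[-0.002,-0.0025,0.05,0.4],[-0.002,-0.0025,0.075,0.4],[-0.002,-0.0025,0.088,0.4],[-0.002,-0.0025,0.093,0.4]]
  ]
}}

```text
time_s: 11.22
eef_pos: [0.5862, -0.2493, 0.1207]
eef_rot: [[-0.17, 0.985, -0.001], [0.985, 0.17, 0.001], [0.001, -0.001, -1.0]]
wrist_force: [1.1, -0.9, 0.0]
gripper_width: 0.0854
finger_force: 0.0
```

{"name": "apply_moves", "arguments": {
  "motion": [
    [[0,0,0,0],[0,0,0,0],[0,0,0,0],[0,0,0,0],[0,0,0,0]]
  ],
  "hand": 0
}}

```text
time_s: 11.85
eef_pos: [0.5848, -0.2506, 0.1213]
eef_rot: [[-0.169, 0.986, -0.004], [0.986, 0.169, -0.0], [0.0, -0.004, -1.0]]
wrist_force: [-6.8, -1.1, 3.1]
gripper_width: 0.0098
finger_force: 58.4
```

{"name": "apply_moves", "arguments": {
  "motion": [
    [[0,0,0,0],[0,0,0,0],[0,0,0,0],[0,0,0,0]]
  ]
}}

```text
time_s: 12.35
eef_pos: [0.5848, -0.2507, 0.1213]
eef_rot: [[-0.169, 0.986, -0.004], [0.986, 0.169, -0.0], [0.0, -0.004, -1.0]]
wrist_force: [-6.5, -1.1, 2.1]
gripper_width: 0.0098
finger_force: 58.4
```

```bash
python3 go.py
```

```text
t 12.35 p [ 0.5848 -0.2507  0.1213] az 9.71 w 0.0098 F [-6.5 -1.1  2.1] ff 58.40919256210327 q6 -0.6570818741916427
```

The bar is gripped (9.8 mm opening, 58 N). I'll lift along the arc in two calls and check the force in between.

{"name": "apply_moves", "arguments": {
  "motion": [
    [[0,-0.0044,-0.0084,0],[0,-0.0083,-0.0165,0],[0,-0.0127,-0.0244,0],[0,-0.0175,-0.032,0],[0,-0.0229,-0.0393,0]]
  ]
}}

```text
time_s: 12.98
eef_pos: [0.564, -0.2541, 0.1616]
eef_rot: [[-0.169, 0.986, 0.001], [0.986, 0.169, -0.0], [-0.0, 0.001, -1.0]]
wrist_force: [2.6, -0.9, -4.3]
gripper_width: 0.01
finger_force: 58.3
```

{"name": "apply_moves", "arguments": {
  "motion": [
    [[0,0,0,0]]
  ]
}}

```text
time_s: 13.1
eef_pos: [0.5639, -0.2541, 0.1617]
eef_rot: [[-0.169, 0.986, 0.001], [0.986, 0.169, -0.0], [-0.0, 0.001, -1.0]]
wrist_force: [2.8, -0.6, -1.6]
gripper_width: 0.0098
finger_force: 59.1
```

```bash
python3 go.py
```

```text
t 13.1 p [ 0.5639 -0.2541  0.1617] az 9.71 w 0.0098 F [ 2.8 -0.6 -1.6] ff 59.08968508243561 q6 -0.6799281765205176
```

{"name": "apply_moves", "arguments": {
  "motion": [
    [[0,-0.0089,-0.0103,0],[0,-0.0186,-0.0196,0],[0,-0.0293,-0.028,0],[0,-0.0406,-0.0354,0],[0,-0.0526,-0.0417,0]]
  ]
}}

```text
time_s: 13.72
eef_pos: [0.5145, -0.2623, 0.2055]
eef_rot: [[-0.169, 0.986, 0.008], [0.986, 0.169, 0.0], [-0.001, 0.008, -1.0]]
wrist_force: [6.0, 3.8, 3.3]
gripper_width: 0.0098
finger_force: 58.5
```

{"name": "apply_moves", "arguments": {
  "motion": [
    [[0,0,0,0],[0,0,0,0],[0,0,0,0],[0,0,0,0]]
  ]
}}

```text
time_s: 14.22
eef_pos: [0.5144, -0.2623, 0.2056]
eef_rot: [[-0.17, 0.986, 0.007], [0.986, 0.17, 0.0], [-0.001, 0.006, -1.0]]
wrist_force: [4.8, 4.1, 5.9]
gripper_width: 0.0096
finger_force: 60.0
```

```bash
python3 go.py; python3 - <<'E'
from workcell import bot
import cv2,pickle,numpy as np
from h import proj
s=bot.get_state();p=np.array(s['eef_pos']);R=np.array(s['eef_rot']);p=p-.019*R[:,2]
# move of the grasp point from the gripped, shut pose
d=p-np.array([.5848,-.2507,.1403]);u=np.array([.986,.169,0])
x,z=.135+d@u,.0495+d[2];print('angle',np.degrees(np.arctan2(z,x))-20.14,'R',np.hypot(x,z))
c=bot.capture('side');pickle.dump(c,open('s5.pkl','wb'))
im=c['frame'][:,:,::-1][170:440,240:520];cv2.imwrite('pics/s5.png',cv2.resize(im,None,fx=2.2,fy=2.2,interpolation=cv2.INTER_CUBIC))
E
```

```text
t 14.22 p [ 0.5144 -0.2623  0.2056] az 9.76 w 0.0096 F [4.8 4.1 5.9] ff 59.953864216804504 q6 -0.7374562451420718
angle 44.46738629899137 R 0.14815262369259033
```

View pics/s5.png

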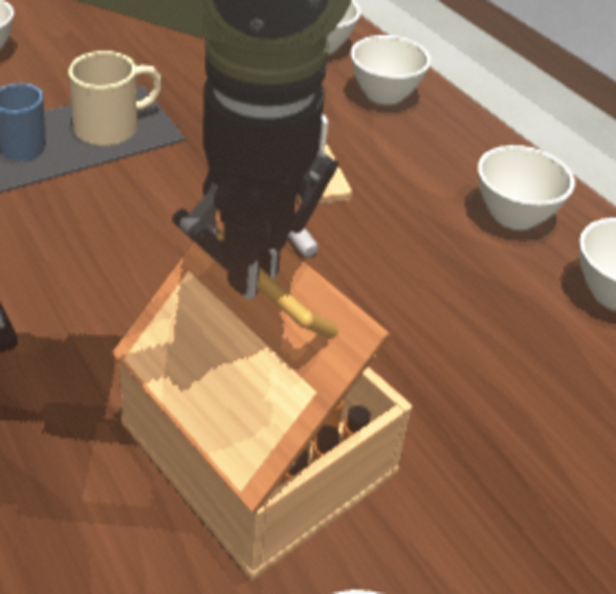

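The lid is held up with the vials showing below it, and the cup stands on the mat. The lid's free corner is at (387,335) and the hinge-side corners are at (118,353) and (250,505). I'll check the angle from these.

```bash
python3 - <<'E'
from h import *
from scipy.optimize import least_squares
c=pickle.load(open('s5.pkl','rb'))
f=lambda x,y:np.array((240+x/2.2,170+y/2.2))
u=np.array([.9855,.1697,0]);v=np.array([-.1697,.9855,0]);k=np.array([0,0,1])
def P(h,t,a,b,n): return np.array([*h,.0905])+a*(np.cos(t)*u+np.sin(t)*k)+n*(-np.sin(t)*u+np.cos(t)*k)+b*v
obs=[(.16,-.09,f(387,335)),(0,-.09,f(250,505)),(0,.09,f(118,353))]
# handle end toward the camera (bar end, 40 mm above top face)
obs.append((.135,-.055,f(336,330)))
def res(q): return np.concatenate([proj(c,P(q[:2],q[2],a,b,.0495 if a==.135 else .0095))-o for a,b,o in obs])
r=least_squares(res,[.453,-.272,.78]);print(r.x,np.degrees(r.x[2]),res(r.x).round(1))
r=least_squares(lambda t:res([.453,-.2715,t[0]]),[.78]);print(np.degrees(r.x),res([.453,-.2715,r.x[0]]).round(1))
E
```

```text
[ 0.45114984 -0.27423503  0.57307409] 32.8347268785064 [ 6.6  2.1  0.9  2.5 -3.6 -0.8 -4.3 -5.6]
[32.13378309] [ 6.8  0.9  1.1  0.5 -3.2 -2.3 -3.7 -7.1]
```

I labelled the post's foot as the bar end. The bar's end is near (309,318), so I'll refit with that.

```bash
python3 - <<'E'
from h import *
from scipy.optimize import least_squares
c=pickle.load(open('s5.pkl','rb'))
f=lambda x,y:np.array((240+x/2.2,170+y/2.2))
u=np.array([.9855,.1697,0]);v=np.array([-.1697,.9855,0]);k=np.array([0,0,1])
def P(h,t,a,b,n): return np.array([*h,.0905])+a*(np.cos(t)*u+np.sin(t)*k)+n*(-np.sin(t)*u+np.cos(t)*k)+b*v
obs=[(.16,-.09,.0095,f(387,335)),(0,-.09,.0095,f(250,505)),(0,.09,.0095,f(118,353)),(.135,-.05,.0095,f(336,330)),(.135,-.055,.0495,f(309,318))]
def res(q): return np.concatenate([proj(c,P(q[:2],q[2],a,b,n))-o for a,b,n,o in obs])
r=least_squares(res,[.453,-.272,.78]);print(r.x,np.degrees(r.x[2]),res(r.x).round(1))
for d in(38,42,45,48):print(d,[((proj(c,P((.453,-.2715),np.radians(d),a,b,n))-(240,170))*2.2).round() for a,b,n,o in obs])
E
```

```text
[ 0.45301399 -0.27470245  0.72247509] 41.39477334702229 [ 2.4 -1.4  1.5  2.9 -3.  -0.4 -2.6 -2.1  1.2 -0.3]
38 [array([395., 331.]), array([251., 507.]), array([110., 349.]), array([332., 324.]), array([316., 314.])]
42 [array([389., 328.]), array([251., 508.]), array([110., 349.]), array([327., 322.]), array([308., 314.])]
45 [array([383., 327.]), array([250., 508.]), array([109., 350.]), array([322., 321.]), array([301., 315.])]
48 [array([378., 326.]), array([250., 509.]), array([109., 350.]), array([317., 320.]), array([294., 317.])]
```

The camera says about 42–44° and the arm kinematics about 44–45°. I'll compare the shut and open views side by side, enlarged, to settle it.

```bash
python3 - <<'E'
import cv2,numpy as np,pickle
a=pickle.load(open('side.pkl','rb'))['frame'][280:430,290:434,::-1];b=pickle.load(open('s5.pkl','rb'))['frame'][270:420,290:423,::-1]
r=lambda m,f:cv2.resize(np.ascontiguousarray(m),None,fx=f,fy=f,interpolation=cv2.INTER_CUBIC)
A=r(a,2.8);B=r(b,2.8);cv2.imwrite('pics/cmp.png',np.hstack([A,B]));print(A.shape,B.shape)
E
```

```text
(420, 403, 3) (420, 372, 3)
```

View pics/cmp.png

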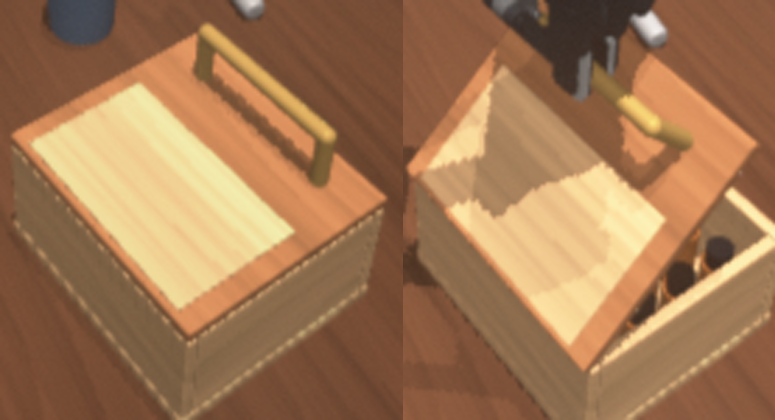

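Shut view: lid corners at (13,135), (189,335) and (386,198), bar end (330,135). Open view: (408,168), (583,367) and (757,147), bar end (655,126). I'll fit both jointly.

```bash
python3 - <<'E'
from h import *
from scipy.optimize import least_squares
c=pickle.load(open('s5.pkl','rb'))
S=lambda x,y:np.array((290+x/2.8,280+y/2.8));O=lambda x,y:np.array((290+(x-403)/2.8,270+y/2.8));k=np.array([0,0,1])
def P(q,t,a,b,n):
    u=np.array([np.cos(q[2]),np.sin(q[2]),0]);v=np.cross(k,u)
    return np.array([*q[:2],.0905])+a*(np.cos(t)*u+np.sin(t)*k)+n*(-np.sin(t)*u+np.cos(t)*k)+b*v
g=[(0,.09,.0095),(0,-.09,.0095),(.16,-.09,.0095),(.135,-.055,.0495)]
s=[S(13,135),S(189,335),S(386,198),S(330,135)];o=[O(408,168),O(583,367),O(757,147),O(655,126)]
def res(q): return np.concatenate([proj(c,P(q,t,*m))+q[4:6]-x for t,l in((0,s),(q[3],o)) for m,x in zip(g,l)]+[q[4:6]/3])
r=least_squares(res,[.453,-.272,.17,.78,0,0]);print(r.x.round(4),np.degrees(r.x[2:4]),res(r.x).round(1))
E
python3 go.py
```

```text
[ 0.4555 -0.2685  0.1549  0.7444  0.5475  3.1245] [ 8.87303609 42.65035422] [-0.2 -0.7 -0.  -0.5  1.1  0.  -1.1  0.8 -0.3  0.  -0.1  1.2  0.5 -1.1
  0.  -0.1  0.2  1. ]
t 14.28 p [ 0.5144 -0.2623  0.2056] az 9.76 w 0.0098 F [5.7 4.3 5.7] ff 59.95625853538513 q6 -0.7374121636423102
```

The fit gives 42.7° and horizontal travel gives 43.6°. I'll nudge up by about 1.5°, which also eases the radial push.

{"name": "apply_moves", "arguments": {
  "motion": [
    [[0,-0.001,-0.001,0],[0,-0.0025,-0.002,0],[0,-0.0025,-0.002,0],[0,-0.0025,-0.002,0]]
  ]
}}

```text
time_s: 14.78
eef_pos: [0.5117, -0.2627, 0.207]
eef_rot: [[-0.169, 0.986, 0.006], [0.986, 0.169, 0.0], [-0.001, 0.006, -1.0]]
wrist_force: [5.6, 3.2, 3.9]
gripper_width: 0.0096
finger_force: 59.7
```

```bash
python3 go.py; python3 - <<'E'
from workcell import bot
import cv2,pickle,numpy as np
c=bot.capture('side');pickle.dump(c,open('s6.pkl','wb'))
b=c['frame'][200:410,230:430,::-1]
cv2.imwrite('pics/s6.png',cv2.resize(np.ascontiguousarray(b),None,fx=2.8,fy=2.8,interpolation=cv2.INTER_CUBIC))
E
```

```text
t 14.78 p [ 0.5117 -0.2627  0.207 ] az 9.75 w 0.0096 F [5.6 3.2 3.9] ff 59.728403091430664 q6 -0.7403885206928034
```

View pics/s6.png

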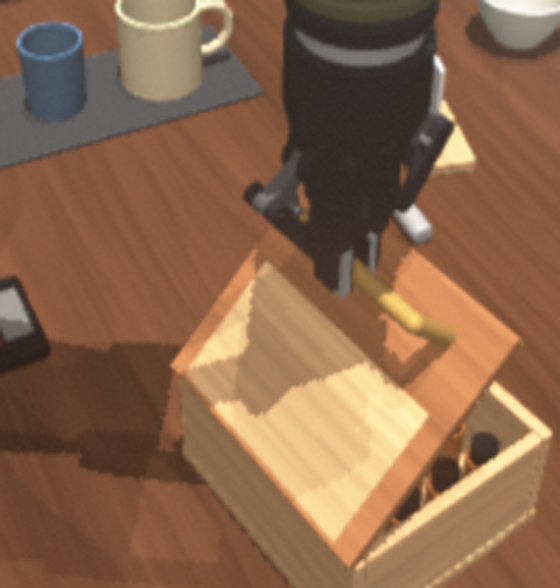

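The lid is held at about 44–45°, with the free corner at (521,342) and the bar end at (418,326). The cup is upright on the mat at (53,70). Handing in.

```bash
python3 -c "
from workcell import bot
print(bot.hand_in())"
```

```text
the job is handed in; nothing more can be done
None
```

I set the cup upright on the mat within about 2 mm of midway between the mugs and let go. The gripper is holding the aroma box lid at about 44–45° by its handle, and I handed the job in at about 15 s; no verdict was returned.

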